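Fit the empty reel on the winder

ROBOT

A 6-joint arm with a two-finger parallel gripper is mounted at the origin on the work surface. World frame = base frame: x ahead of the robot, y to its left, z up, the work surface at z = 0. Lengths are in m, angles in rad, forces in N, time in s.
With the tool pointing down it reaches from about 0.35 to 0.725 m from the base axis. Payload 6 kg.
Tool frame: the origin (TCP) lies at the very end of the fingers, on their centre line; the grasp point (between the pads) lies 19 mm behind it; y points along the fingers, x is the direction in which the jaws open and shut, and the axes are right-handed (so a half turn about y gives the same grasp; the last joint's range is limited). The gripper opens to 85 mm and grips with 20 to 120 N. Pads are 22 mm wide; open, the fingers measure 114 mm over their backs; the gripper's body (76 mm by 85 mm) begins 54 mm behind the grasp point. The pads swing forward as they close: fully open they stand 13 mm farther back than shut.
Start: joints at [-0.86, 0.04, 0.085, 0, -1.615, -0.334], TCP at [0.221, -0.558, 0.231] pointing down, gripper open.
Joint ranges: [-2.56, 2.56], [-1.29, 2.01], [-1.08, 1.49], [-3.29, 1.98], [-2.81, -0.18], [-2.99, 2.99]. Speed limits (rad/s): [2.57, 2.57, 3.01, 3.14, 3.14, 3.14].

INTERFACE

Orientations are given as a unit quaternion [w, x, y, z].
In Python, from rig import arm gives the robot as it stands. Calls block until the motion is done:
- arm.move_pose(position, orientation): joint-space move of the TCP to a pose.
- arm.move_linear(position, rot=None, speed=0.15, f_stop=None): straight line of the TCP; rot=None keeps the orientation; speed is the mean speed in m/s. With f_stop (N) it stops when the force on the tool has changed by that much, and returns True; else False.
- arm.movej(angles): joint-space move.
- arm.open_gripper() and arm.gripper_close(squeeze=None): open the fingers fully, or close them until they stop; squeeze is the grip in N (None keeps the last).
- arm.wait(seconds).
- arm.inverse_kinematics(position, orientation): joint angles nearest the present ones, or None.
- arm.snapshot(name): name is "scene" or "top" or "wrist"; returns a dict with "img" (420x560x3 uint8, red, green, blue), "intrinsics" (3x3 intrinsics, pixels), "dist_coeffs" ([k1, k2, p1, p2, k3] as OpenCV has them; the pictures are not rectified), "rvec" (rotation vector, rad) and "tvec" (3), from world to camera coordinates, as OpenCV has them. Camera axes: x right, y down, z forward; pixel columns grow to the right and rows downward; lengths in m; the calibration is good to about 2 mm. A picture is of the moment at which its call begins. There is no depth.
A pose or a line that the arm cannot do raises arm.MotionError and nothing moves.
- arm.sign_off(): hands the job in, once; it reports no verdict.
Readings, each from a call of its own:
- arm.get_clock(): time.
- arm.get_q(): joint angles.
- arm.get_joint_vel(): joint speeds.
- arm.get_joint_torque(): joint torques, N m.
- arm.get_tcp_pos(): TCP position.
- arm.get_tool_rot(): TCP orientation.
- arm.get_wrist_force(): force on the tool from outside, world axes, zero at the start.
- arm.get_torque(): the same for the moment, N m.
- arm.get_width(): finger opening in m.
Only numpy, scipy, OpenCV 4.12 (cv2) and the standard library are available. Lean on these libraries where they do the work, as an engineer would, in place of code of your own. Each camera call takes 0.05 s, during which the arm holds its last target.

TASK

Get the winder ready for the cables: set the larger empty reel, the one with the hub collar, upright over the winder's cone, feel it round until its drive slot drops over the drive pin, and leave it sitting down flat on the turntable. Do not force or drop it onto the pin, and leave the other things on the shelf as they are.

Things in the scene. Friction and masses are not known exactly. Their poses are not given: they have to be found in the camera images.
- reel_mid (a point): centre of the empty grey reel with the collar (0.2 to 0.4 kg), half-way up its 89 mm height, z its axis. Lower flange 110 mm across, 6 mm thick; upper flange 110 mm across, its top 57 mm above the underside; above it the hub collar, a plain round 44 mm across and 32 mm tall: grip it there
- bore (a point): middle of the bore's mouth in the reel's underside. The bore tapers upwards, 12 deg from the axis, 41 mm across at the mouth. Four radial drive slots, 13 mm wide, run through the lower flange from 30 to 46 mm from the axis, on the reel's own +x, +y, -x and -y
- seat (a point): middle of the turntable's top face at the foot of the winder's cone (the winder is fixed to the shelf), 62 mm above the shelf, z up: the reel's underside rests here when home. The cone is 40 mm across at its foot, narrows 12 deg from the axis and is 44 mm tall. The turntable is 112 mm across; the case below it is 50 mm tall
- case (a point): middle of the top of the winder's case. The drive pin, 10 mm thick, round-nosed, 12 mm tall, stands on the turntable 38 mm from its axis, on whichever side the spindle last stopped: this is not measured, look or feel for it. The spindle's brake holds it still against light turning (0.6 N m). A reel whose slots miss the pin rides on it, 12 mm too high; its cone then still has 3 mm of play
- handreel_mid (a point): bystander: smaller grey hand reel standing on its flange, 84 mm across, 48 mm tall, no collar on top and no tapered bore: not the one to fit; the point is its centre
- mug_mid (a point): bystander: chipped white enamel mug, 82 mm across, 87 mm tall; the point is its centre
- lenscap_mid (a point): bystander: black polymer lens cap lying flat, 76 mm across, 11 mm tall; the point is its centre
- shockmount_mid (a point): bystander: silver aluminium microphone shock mount lying on its hoops, 80 mm across, 52 mm tall; the point is its centre
- tripodfoot_mid (a point): bystander: orange rubber-tipped tripod foot standing upright, 46 mm across, 64 mm tall; the point is its centre
- beltpack_mid (a point): bystander: black wireless belt-pack transmitter lying flat, 94 x 62 x 22 mm; the point is its centre
- taperoll_mid (a point): bystander: roll of black tape lying flat, 100 mm across, 48 mm tall; the point is its centre
Things that resemble listed ones, but are neither listed nor needed, are in the scene too. What is shaped like the part that bears reel_mid but blue, red or yellow is not meant.

How it is judged:
By the outcome, as a careful person would: the job done as asked, in the order asked, and still so for the second after the job is handed in, with the robot touching nothing.
It also fails if it takes over 54 s, if anything falls off the work surface, if the arm or the gripper's body presses on something with over 40 N, if the wrist force passes 120 N, or if a joint passes its speed limit or range.

## Working session

There is one attempt and no reset: what is moved stays moved. The work goes in short steps, each a Python script; the robot and the scene stay as the last script left them, time stands still between calls to the robot, and variables do not carry over. Pictures are saved under pics/ and viewed, and the job is handed in when it is done.

```bash
mkdir -p pics; ls; python3 - <<'E'
from rig import arm
import cv2
for n in ["scene","top","wrist"]:
    s=arm.snapshot(n); cv2.imwrite(f"pics/{n}0.png",cv2.cvtColor(s["img"],cv2.COLOR_RGB2BGR))
    R=cv2.Rodrigues(s["rvec"])[0]; print(n,-R.T@s["tvec"].reshape(3),R[2])
print(arm.get_clock(),arm.get_tool_rot())
E
```

```text
pics
scene [1.11278704 0.85250343 1.00800342] [-0.4433353  -0.58206877 -0.68165222]
top [0.32718699 0.02932855 1.41808391] [ 0.12724878 -0.00567856 -0.99185458]
wrist [ 0.1533217  -0.58403405  0.37427108] [ 0.25900493  0.10414491 -0.96024491]
0.15 [-0.39793079  0.39707279  0.58504294 -0.58455885]
```

View pics/scene0.png

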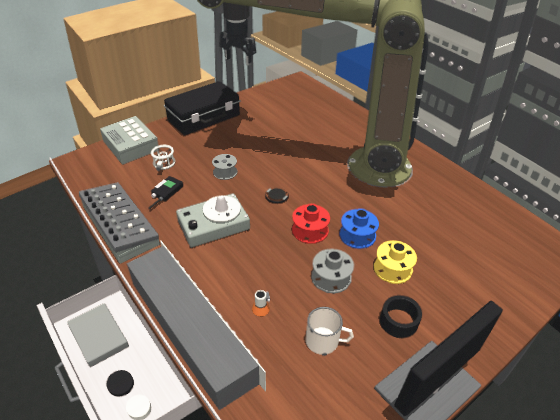

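View pics/top0.png

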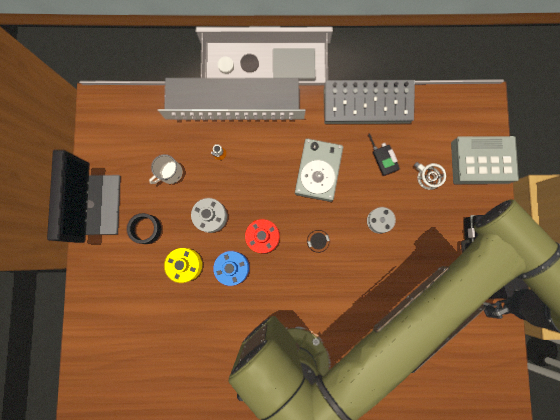

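View pics/wrist0.png

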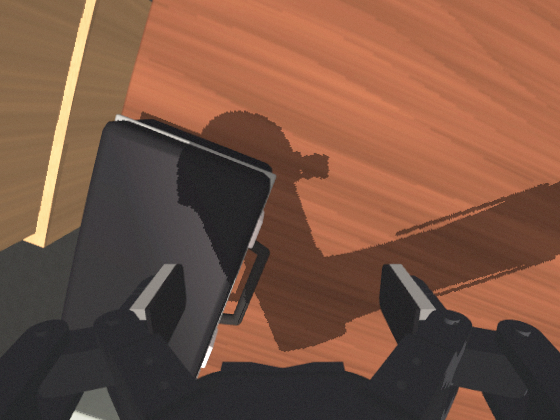

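The grey candidates in the top picture are a flanged reel with a raised collar at (209,215) and a smaller, flat reel at (381,220). The others of that shape are red (262,236), blue (231,268) and yellow (183,265), so they're excluded. The one at (209,215) fits; I'll confirm it in crops.

```bash
python3 - <<'E'
import cv2,numpy as np
t=cv2.imread("pics/top0.png"); s=cv2.imread("pics/scene0.png")
f=lambda i,x,y,w,h,k:cv2.resize(i[y:y+h,x:x+w],None,fx=k,fy=k,interpolation=cv2.INTER_CUBIC)
cv2.imwrite("pics/c1.png",np.hstack([f(t,184,190,50,50,8),f(t,293,152,50,50,8)]))
cv2.imwrite("pics/c2.png",np.hstack([f(s,300,240,66,60,6),f(s,190,185,66,60,6)]))
E
```

```text
(no output)
```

View pics/c1.png

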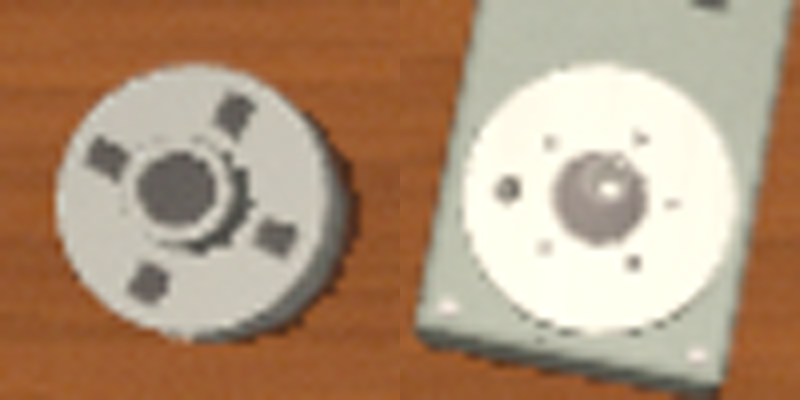

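View pics/c2.png

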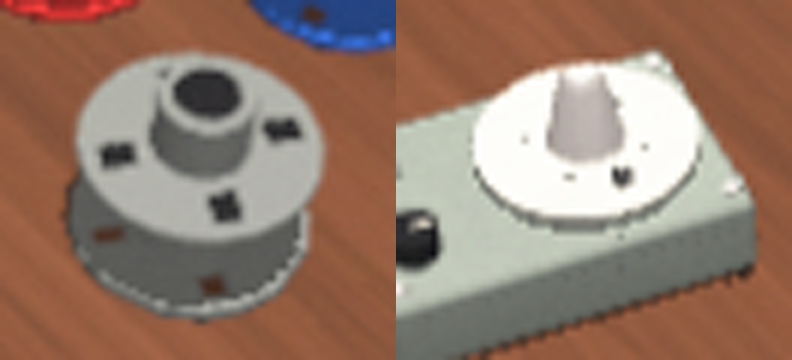

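The left crop shows the grey reel with a tall round collar and four windows, so that is the one meant. The right crop shows the turntable with its cone and a dark pin at about (306,175) in the top picture. Next I'll measure both.

```bash
cat > h.py <<'E'
from rig import arm
import cv2,numpy as np
from scipy.spatial.transform import Rotation as Ro
def ray(s,uv,z):
    K=np.array(s["intrinsics"]);d=np.array(s["dist_coeffs"],float)
    p=cv2.undistortPoints(np.array([[uv]],float),K,d)[0,0]
    R=cv2.Rodrigues(np.array(s["rvec"],float))[0]; c=-R.T@np.array(s["tvec"],float).reshape(3)
    v=R.T@np.array([p[0],p[1],1.]); return c+v*(z-c[2])/v[2]
def proj(s,P):
    return cv2.projectPoints(np.array(P,float).reshape(-1,1,3),np.array(s["rvec"],float),np.array(s["tvec"],float),np.array(s["intrinsics"]),np.array(s["dist_coeffs"],float))[0][:,0]
def circ(c,r,n=72):
    a=np.linspace(0,2*np.pi,n,endpoint=False); return np.c_[c[0]+r*np.cos(a),c[1]+r*np.sin(a),np.full(n,c[2])]
def quat(yaw): # tool y?? down; x axis at yaw
    # tool approach axis = +? determined from start pose
    return None
def save(n,img): cv2.imwrite(f"pics/{n}.png",img)
def bgr(s): return cv2.cvtColor(s["img"],cv2.COLOR_RGB2BGR)
E
python3 - <<'E'
from h import *
s=arm.snapshot("top"); c=lambda x,y,ox,oy:((x+.5)/8-.5+ox,(y+.5)/8-.5+oy)
print("turntable",ray(s,c(201,197,293,152),.062))
print("pin",ray(s,c(108,188,293,152),.070), "dot",ray(s,c(233,262,293,152),.062))
print("flange",ray(s,c(195,198,184,190),.057),"collar",ray(s,c(179,188,184,190),.089))
for p in [(236,115),(108,158),(150,284),(277,237)]: print(ray(s,c(*p,184,190),.057))
S=arm.snapshot("scene");c=lambda x,y,ox,oy:((x+.5)/6-.5+ox,(y+.5)/6-.5+oy)
print("scene turntable",ray(S,c(190,140,190,185),.062),"pin base",ray(S,c(226,183,190,185),.064),"flange",ray(S,c(201,147,300,240),.057),"collar",ray(S,c(208,97,300,240),.089))
R=Ro.from_quat(np.roll(arm.get_tool_rot(),-1)).as_matrix();print(R)
w=arm.snapshot("wrist");print(np.array(w["intrinsics"]))
E
```

```text
turntable [ 0.60384407 -0.08036007  0.062     ]
pin [ 0.60609876 -0.04188733  0.07      ] dot [ 0.57676735 -0.09305558  0.062     ]
flange [0.48031004 0.27722902 0.057     ] collar [0.48072353 0.27779367 0.089     ]
[0.51420816 0.26123994 0.057     ]
[0.4968063  0.31273927 0.057     ]
[0.44543276 0.29468481 0.057     ]
[0.46426777 0.24381214 0.057     ]
scene turntable [ 0.60295796 -0.07658645  0.062     ] pin base [ 0.60647068 -0.03791772  0.064     ] flange [0.47962881 0.28110986 0.057     ] collar [0.4792153  0.28054809 0.089     ]
[[-3.67962100e-01 -3.65251443e-04 -9.29840717e-01]
 [ 9.29840425e-01  7.40609519e-04 -3.67962275e-01]
 [ 8.23047638e-04 -9.99999659e-01  6.71093228e-05]]
[[332.98787221   0.         282.23592153]
 [  0.         332.98787221 209.27401387]
 [  0.           0.           1.        ]]
```

Both cameras agree to about 4 mm. I'll refine with the wrist camera over each place, turntable first and then the reel.

```bash
cat >> h.py <<'E'
def Q(psi):
    c,s=np.cos(psi),np.sin(psi)
    M=np.array([[c,0,-s],[s,0,c],[0,-1,0]]); return np.roll(Ro.from_matrix(M).as_quat(),1).tolist()
E
python3 - <<'E'
from h import *
for p in ([.603,-.0785,.25],[.480,.279,.25],[.480,.279,.06]):
  for d in range(0,360,30):
    q=arm.inverse_kinematics(p,Q(np.radians(d)))
    print(p,d,None if q is None else np.round(q,2))
E
```

```text
[0.603, -0.0785, 0.25] 0 [ 0.2   0.06  0.14  0.   -1.65  2.94]
[0.603, -0.0785, 0.25] 30 [ 0.2   0.06  0.14  0.   -1.65 -2.82]
[0.603, -0.0785, 0.25] 60 [ 0.2   0.06  0.14  0.   -1.65 -2.29]
[0.603, -0.0785, 0.25] 90 [ 0.2   0.06  0.14  0.   -1.65 -1.77]
[0.603, -0.0785, 0.25] 120 [ 0.2   0.06  0.14  0.   -1.65 -1.25]
[0.603, -0.0785, 0.25] 150 [ 0.2   0.06  0.14  0.   -1.65 -0.72]
[0.603, -0.0785, 0.25] 180 [ 0.2   0.06  0.14  0.   -1.65 -0.2 ]
[0.603, -0.0785, 0.25] 210 [ 0.2   0.06  0.14  0.   -1.65  0.32]
[0.603, -0.0785, 0.25] 240 [ 0.2   0.06  0.14  0.   -1.65  0.85]
[0.603, -0.0785, 0.25] 270 [ 0.2   0.06  0.14  0.   -1.65  1.37]
[0.603, -0.0785, 0.25] 300 [ 0.2   0.06  0.14  0.   -1.65  1.89]
[0.603, -0.0785, 0.25] 330 [ 0.2   0.06  0.14  0.   -1.65  2.42]
[0.48, 0.279, 0.25] 0 [ 0.89 -0.08  0.    0.   -1.65  2.25]
[0.48, 0.279, 0.25] 30 [ 0.89 -0.08  0.    0.   -1.65  2.78]
[0.48, 0.279, 0.25] 60 [ 0.89 -0.08  0.    0.   -1.65 -2.98]
[0.48, 0.279, 0.25] 90 [ 0.89 -0.08  0.    0.   -1.65 -2.46]
[0.48, 0.279, 0.25] 120 [ 0.89 -0.08  0.    0.   -1.65 -1.94]
[0.48, 0.279, 0.25] 
[... 452 characters left out ...]
3   0.   -1.3   2.25]
[0.48, 0.279, 0.06] 30 [ 0.89 -0.03 -0.3   0.   -1.3   2.78]
[0.48, 0.279, 0.06] 60 [ 0.89 -0.03 -0.3   0.   -1.3  -2.98]
[0.48, 0.279, 0.06] 90 [ 0.89 -0.03 -0.3   0.   -1.3  -2.46]
[0.48, 0.279, 0.06] 120 [ 0.89 -0.03 -0.3   0.   -1.3  -1.94]
[0.48, 0.279, 0.06] 150 [ 0.89 -0.03 -0.3   0.   -1.3  -1.41]
[0.48, 0.279, 0.06] 180 [ 0.89 -0.03 -0.3   0.   -1.3  -0.89]
[0.48, 0.279, 0.06] 210 [ 0.89 -0.03 -0.3   0.   -1.3  -0.36]
[0.48, 0.279, 0.06] 240 [ 0.89 -0.03 -0.3   0.   -1.3   0.16]
[0.48, 0.279, 0.06] 270 [ 0.89 -0.03 -0.3   0.   -1.3   0.68]
[0.48, 0.279, 0.06] 300 [ 0.89 -0.03 -0.3   0.   -1.3   1.21]
[0.48, 0.279, 0.06] 330 [ 0.89 -0.03 -0.3   0.   -1.3   1.73]
```

```bash
python3 - <<'E'
from h import *
arm.move_pose([.603,-.0785,.26],Q(np.radians(215)))
s=arm.snapshot("wrist");im=bgr(s);save("w1",im)
np.save("w1.npy",s,allow_pickle=True)
c=[.6034,-.0785]
print(proj(s,[[*c,.062]]),arm.get_clock())
E
```

```text
[[279.99430891 182.68564924]] 2.55
```

View pics/w1.png

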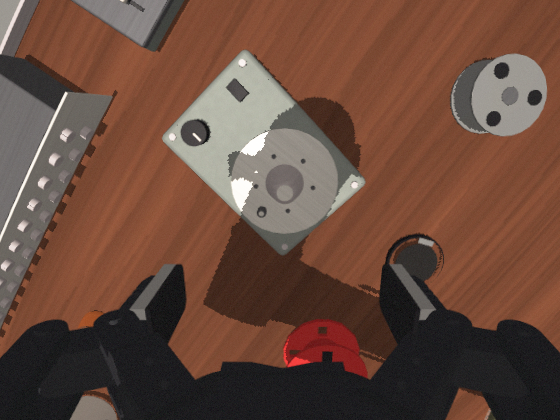

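The winder is in view: turntable centre about (284,181), drive pin about (261,212). Next, the reel.

```bash
python3 - <<'E'
from h import *
arm.move_pose([.480,.279,.26],Q(np.radians(195)))
s=arm.snapshot("wrist");im=bgr(s);save("w2",im)
np.save("w2.npy",s,allow_pickle=True)
print(proj(s,[[.480,.279,.057],[.480,.279,.089]]),arm.get_clock())
w1=cv2.imread("pics/w1.png")
f=lambda i,x,y,w,h,k:cv2.resize(i[y:y+h,x:x+w],None,fx=k,fy=k,interpolation=cv2.INTER_CUBIC)
save("w1c",f(w1,220,115,130,130,4.6))
save("w2c",f(im,210,105,150,150,4))
E
```

```text
[[281.01623069 182.52056135]
 [280.91654314 189.20772172]] 4.0083
```

View pics/w1c.png

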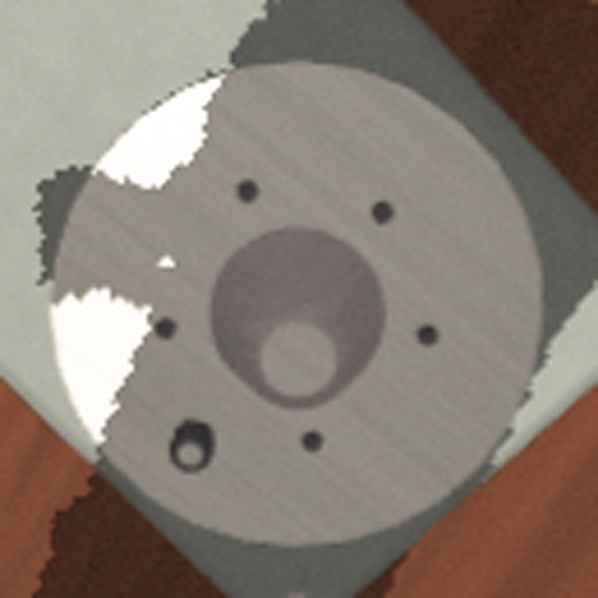

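View pics/w2c.png

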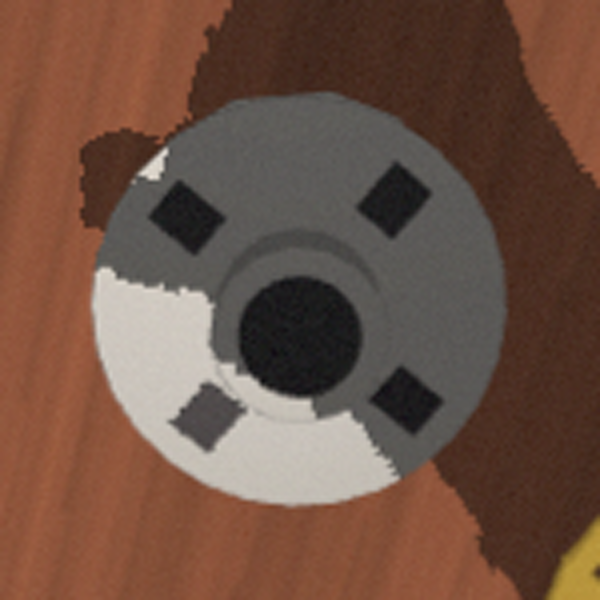

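```bash
python3 - <<'E'
from h import *
s1=np.load("w1.npy",allow_pickle=True).item();s2=np.load("w2.npy",allow_pickle=True).item()
c=lambda x,y,ox,oy,k:((x+.5)/k-.5+ox,(y+.5)/k-.5+oy)
t=ray(s1,c(297.5,303.5,220,115,4.6),.062);p=ray(s1,c(192,446,220,115,4.6),.068)
d=p-t;print("seat",t,"pin",p,np.hypot(*d[:2]),np.degrees(np.arctan2(d[1],d[0])))
f=ray(s2,c(298.5,299.5,210,105,4),.057);col=ray(s2,c(299,341,210,105,4),.089)
W=np.array([ray(s2,c(*q,210,105,4),.057) for q in [(187,217),(395,199),(406,401),(207,416)]])
print("reel",f,col,W.mean(0));d=W-W.mean(0);print(np.degrees(np.arctan2(d[:,1],d[:,0])),np.hypot(d[:,0],d[:,1]))
# overlays
i=cv2.imread("pics/w1.png");i=cv2.resize(i,None,fx=4,fy=4,interpolation=cv2.INTER_CUBIC)
def dr(i,s,P): cv2.polylines(i,[np.int32((proj(s,P)+.5)*4-.5)],True,(0,255,0),1)
dr(i,s1,circ(t,.056));dr(i,s1,circ([t[0],t[1],.106],.0106));dr(i,s1,circ([p[0],p[1],.062],.005))
a=i[460:980,880:1400]
i=cv2.imread("pics/w2.png");i=cv2.resize(i,None,fx=4,fy=4,interpolation=cv2.INTER_CUBIC)
m=f
dr(i,s2,circ(m,.055));dr(i,s2,circ([m[0],m[1],.089],.022))
b=i[420:1020,840:1440]
save("ov",cv2.resize(np.hstack([cv2.resize(a,(500,500)),cv2.resize(b,(500,500))]),(800,400)))
E
```

```text
seat [ 0.60100233 -0.08289401  0.062     ] pin [ 0.60251401 -0.04287478  0.068     ] 0.04004776365628587 87.83674884093493
reel [0.47753089 0.2749705  0.057     ] [0.47659205 0.27877531 0.089     ] [0.47671334 0.277752   0.057     ]
[ -25.38590033 -115.31862394  154.27398525   64.55822654] [0.03821989 0.03854861 0.03830319 0.03832123]
```

View pics/ov.png

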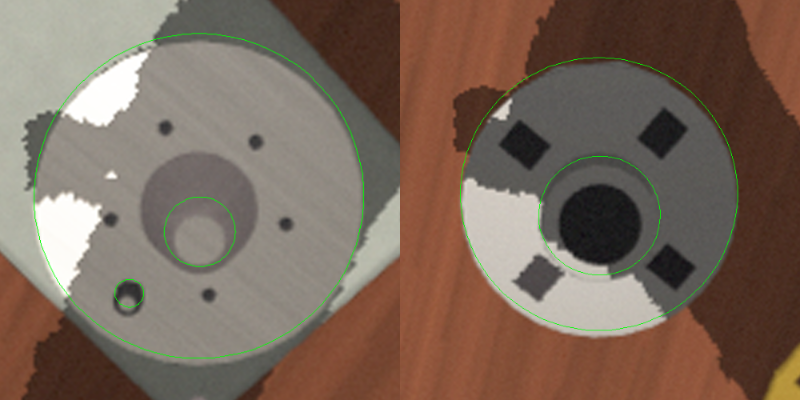

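The overlays sit about 2 px high because a tilted circle's image centre is not its real centre. I'll fit the projected outline instead.

```bash
cat > fit.py <<'E'
from h import *
from scipy.optimize import least_squares
def fit(s,z,r,b,g):  # b = xmin,xmax,ymin,ymax px
    def e(v):
        P=proj(s,circ([v[0],v[1],z],r,180)); return np.r_[P.min(0)[0]-b[0],P.max(0)[0]-b[1],P.min(0)[1]-b[2],P.max(0)[1]-b[3]]
    o=least_squares(e,g); return o.x,o.fun
E
python3 - <<'E'
from fit import *
s1=np.load("w1.npy",allow_pickle=True).item();s2=np.load("w2.npy",allow_pickle=True).item()
B=lambda b,ox,oy,k:[(b[0]+.5)/k-.5+ox,(b[1]+.5)/k-.5+ox,(b[2]+.5)/k-.5+oy,(b[3]+.5)/k-.5+oy]
t,r=fit(s1,.062,.056,B((52,543,62,545),220,115,4.6),[.6,-.08]);print("seat",t,r)
print("cone foot/top",fit(s1,.106,.01065,B((258,338,320,398),220,115,4.6),[.6,-.08]))
k=lambda x,y,ox,oy,k:((x+.5)/k-.5+ox,(y+.5)/k-.5+oy)
for z in (.066,.068,.070):
  p=ray(s1,k(192,446,220,115,4.6),z)[:2]-t;print("pin",np.hypot(*p),np.degrees(np.arctan2(p[1],p[0])))
f,r=fit(s2,.057,.055,B((92,505,92,507),210,105,4),[.48,.28]);print("reel",f,r)
W=np.array([ray(s2,k(*q,210,105,4),.057) for q in [(187,217),(395,199),(406,401),(207,416)]])[:,:2]
def e(v):
    a=v[2]+np.pi/2*np.array([0,3,2,1])
    a=v[2]+np.array([0,-np.pi/2,np.pi,np.pi/2])
    return (np.c_[v[0]+.038*np.cos(a),v[1]+.038*np.sin(a)]-W).ravel()
o=least_squares(e,[.477,.278,-.44]);print(o.x[:2],np.degrees(o.x[2]),np.round(o.fun*1e3,1))
print("collar",fit(s2,.089,.022,B((213,386,253,420),210,105,4),[.48,.28]))
E
```

```text
seat [ 0.59962111 -0.08094275] [-0.13632299  0.13649192 -0.04874094  0.07089526]
cone foot/top (array([ 0.59964662, -0.08062894]), array([-2.89235422,  2.89331451, -2.72203548,  2.88442983]))
pin 0.038723909484810866 86.06570562576543
pin 0.03817772454546384 85.65427081883885
pin 0.03763356533112266 85.23091544096097
reel [0.47695357 0.27708102] [-0.22391365  0.22372645  0.82758475 -0.95451075]
[0.47671334 0.277752  ] -25.467858733445777 [-0.2  0.   0.1  0.5  0.2 -0.3 -0.1 -0.3]
collar (array([0.47664047, 0.27812066]), array([-1.08830035,  1.08905164, -1.23732229,  1.37439254]))
```

Consistent now: seat (0.5996,-0.0808), pin at 85.7°, reel (0.4768,0.2777), slots at 64.5° + 90k, so the reel needs +21.2°. Grasping.

```bash
python3 - <<'E'
from h import *
q=Q(np.radians(195))
arm.move_linear([.4768,.2777,.12],rot=q,speed=.15)
print(arm.get_wrist_force())
print(arm.move_linear([.4768,.2777,.063],speed=.06,f_stop=6),arm.get_tcp_pos())
arm.gripper_close(squeeze=50); print(arm.get_width(),arm.get_wrist_force(),arm.get_tcp_pos())
save("g1",bgr(arm.snapshot("wrist")))
save("g1s",cv2.resize(bgr(arm.snapshot("scene"))[200:320,260:400],None,fx=5,fy=5))
print(arm.get_clock())
E
```

```text
[0.15392953 0.18822154 0.14296746]
False [0.47705124 0.27789961 0.06353699]
0.04269447699596533 [0.06345609 1.08877912 1.59316189] [0.47716202 0.27788512 0.06355211]
6.7583
```

View pics/g1.png

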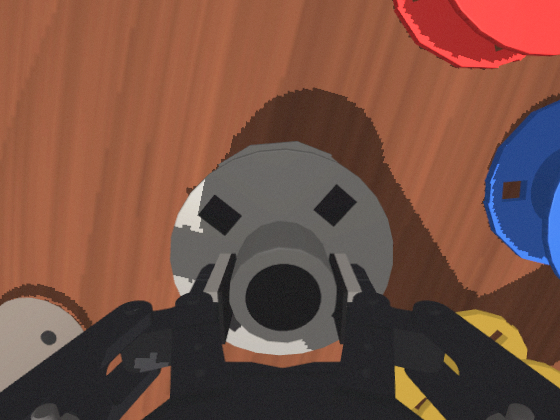

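View pics/g1s.png

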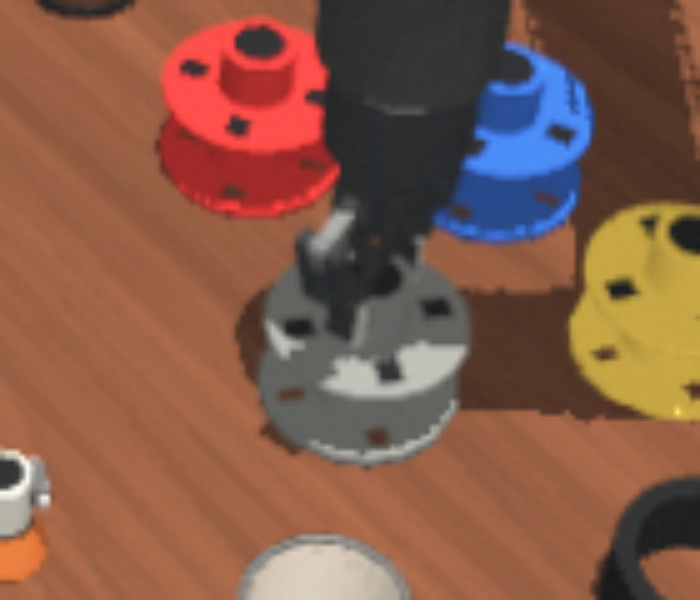

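The jaws hold the collar (width 42.7 mm), centred, with the reel upright. Lifting and carrying it over the cone.

```bash
python3 - <<'E'
from h import *
q=Q(np.radians(216.2))
arm.move_linear([.4768,.2777,.25],speed=.12)
arm.wait(.2);print("F",arm.get_wrist_force(),arm.get_width())
arm.move_pose([.5996,-.0808,.25],q)
arm.wait(.3)
print(arm.get_tcp_pos(),arm.get_wrist_force(),arm.get_torque())
s=arm.snapshot("wrist");np.save("w3.npy",s,allow_pickle=True);save("w3",bgr(s))
save("t3",cv2.resize(bgr(arm.snapshot("scene"))[130:260,150:290],None,fx=5,fy=5))
print(arm.get_clock())
E
```

```text
F [ 0.20581018 -0.5910063  -3.23188205] 0.042476361758203574
[ 0.59964806 -0.08011247  0.25005977] [-0.80887618 -0.50302548 -2.71102935] [-0.00456203  0.00862658 -0.00610869]
10.4833
```

View pics/w3.png

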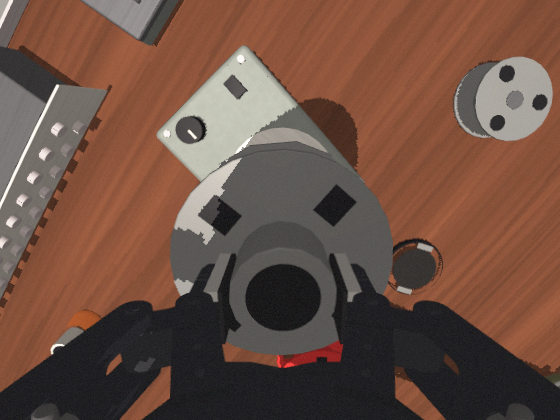

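View pics/t3.png

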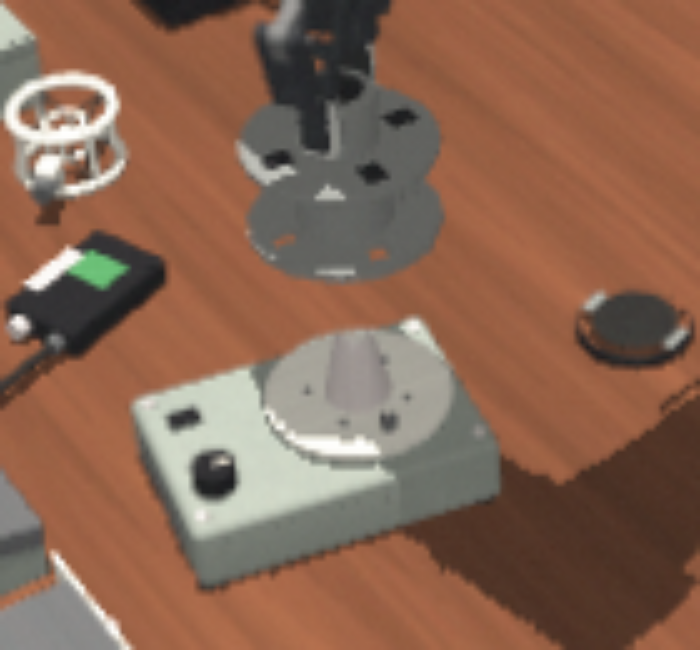

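The reel hasn't shifted in the jaws: its windows are at the same pixels as at the grasp. In the scene crop, a slot (378,255) points the same way as the pin (389,420). Lowering gently.

```bash
python3 - <<'E'
from h import *
def st(): print(np.round(arm.get_tcp_pos(),4),np.round(arm.get_wrist_force(),2),np.round(arm.get_torque(),2),round(arm.get_clock(),2))
print(arm.move_linear([.5996,-.0808,.175],speed=.10,f_stop=6));st()
print(arm.move_linear([.5996,-.0808,.142],speed=.03,f_stop=6));st()
if arm.get_tcp_pos()[2]<.144:
    print(arm.move_linear([.5996,-.0808,.1262],speed=.015,f_stop=6));st()
E
```

```text
False
[ 0.6    -0.0809  0.176 ] [ 0.69  0.06 -2.78] [ 0.04 -0.01 -0.03] 11.38
False
[ 0.5997 -0.0808  0.1423] [ 0.09  0.6  -2.24] [-0.04  0.01 -0.04] 12.63
False
[ 0.5997 -0.0808  0.1263] [ 0.99  0.27 -2.85] [ 0.01 -0.26  0.05] 13.83
```

It passed the pin-riding height (0.1375) without contact, so the slot is over the pin. Easing it down to touch, then a look before release.

```bash
python3 - <<'E'
from h import *
def st(): print(np.round(arm.get_tcp_pos(),4),np.round(arm.get_wrist_force(),2),np.round(arm.get_torque(),2),round(arm.get_clock(),2))
print(arm.move_linear([.5996,-.0808,.1225],speed=.01,f_stop=5));st()
arm.wait(.3);st()
save("s4",cv2.resize(bgr(arm.snapshot("scene"))[150:260,150:290],None,fx=5.5,fy=5.5,interpolation=cv2.INTER_CUBIC))
E
```

```text
True
[ 0.6    -0.081   0.1255] [-0.63 -0.21  4.59] [ 0.09  0.1  -0.06] 14.1
[ 0.6    -0.081   0.1255] [-0.58  0.46  5.83] [ 0.08  0.13 -0.03] 14.4
```

View pics/s4.png

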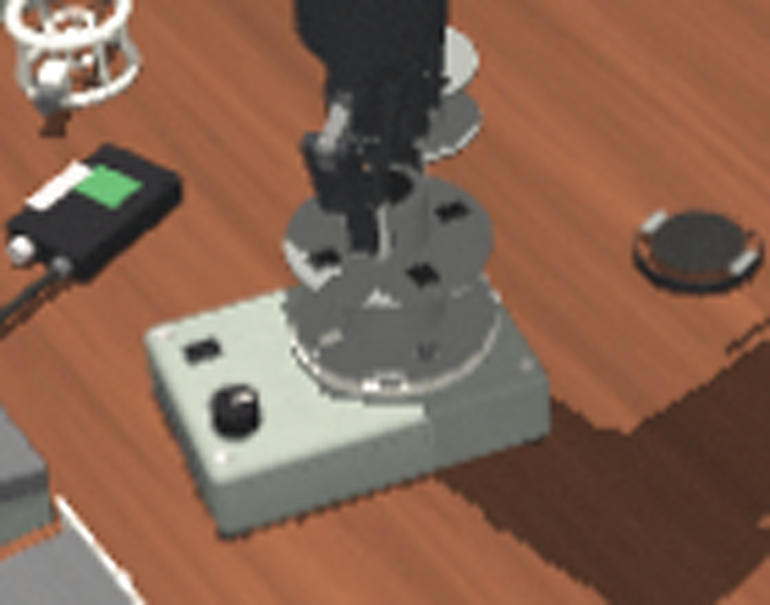

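Contact came at TCP z 0.1255 m, which is the expected home height. The picture shows the flange flat on the turntable and the dark pin in a slot at (428,350). Releasing and backing off.

```bash
python3 - <<'E'
from h import *
arm.open_gripper(); print(arm.get_width(),arm.get_wrist_force())
p=arm.get_tcp_pos()
print(arm.move_linear([.5996,-.0808,.26],speed=.1,f_stop=8))
arm.wait(.3)
s=arm.snapshot("wrist");np.save("w5.npy",s,allow_pickle=True)
i=bgr(s);save("w5",i)
save("s5",cv2.resize(bgr(arm.snapshot("scene"))[150:260,150:290],None,fx=5.5,fy=5.5,interpolation=cv2.INTER_CUBIC))
print(arm.get_clock(),arm.get_tcp_pos(),arm.get_wrist_force())
E
```

```text
0.08544552927162424 [-0.20634318 -0.38767108 -0.26970922]
False
16.8583 [ 0.59959146 -0.08080784  0.25997201] [ 0.28479496 -0.9844269  -0.22247528]
```

View pics/w5.png

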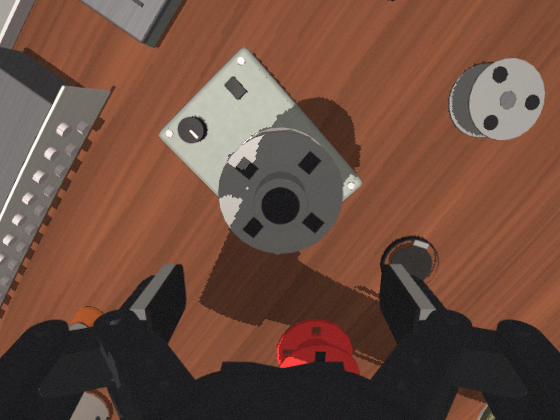

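View pics/s5.png

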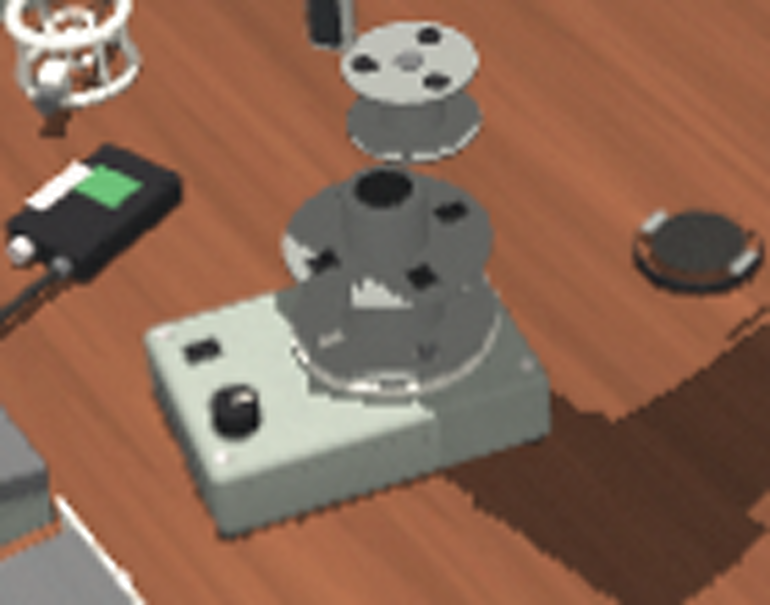

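The reel stands upright on the winder, released, with its flange flush with the turntable rim. As a last check I'll test its height from the flange outline, then hand in.

```bash
python3 - <<'E'
from fit import *
s=np.load("w5.npy",allow_pickle=True).item()
for z in(.119,.131):
    P=proj(s,circ([.5996,-.0808,z],.055,180)); C=proj(s,circ([.5996,-.0808,z+.032],.022,180))
    print(z,P.min(0),P.max(0),C.mean(0))
arm.sign_off()
print(arm.get_clock())
E
```

```text
0.119 [217.98379582 131.35172992] [342.88233634 252.85632205] [280.32216154 204.66524546]
0.131 [215.3861837  132.17961343] [345.39388379 258.31115976] [280.26673516 208.91448993]
the job is handed in; nothing more can be done
the job is handed in; nothing more can be done
```

The grey collared reel is on the winder, sitting flat on the turntable with its drive slot over the pin. I handed the job in at about 17 s.

- **Fitting:** I gripped the reel by its collar and turned it 21.2° so a slot lined up with the pin seen in the images. It went down with a 5–6 N force stop. It met no contact at the pin-riding height, so I didn't need to feel it round. It touched at TCP z 0.1255 m, which is the home height given where I gripped it. I released it there with about 6 N on the wrist.
- **Last checks:** After release, the scene picture shows the reel upright and flush, with the pin in its slot. In the wrist picture the flange spans columns 219–343 and reaches down to row 253. That fits the seated prediction (218–343, 253) and not riding on the pin (215–345, 258).
- **Disagreement:** The top and wrist cameras differed by up to about 3 mm on positions. I used the wrist camera for both the pick and the placing.
- **Other things on the shelf:** I touched none of them. The final pictures don't show all of them, and I made no full-scene comparison at the end.

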